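# Stock the garage shelf in two neat rows

### The job

Stock the little shelf: stand the two loose fluid tins in a row beside the tin already on it, and the two loose oil filters in a row beside the filter already on it, so each kind fills its own bay from the end cheek inwards. Stand them upright on the middle line of the board from front to back, the tins square to the shelf with their narrow sides along the row like the one that is there, each no more than about a centimetre from its neighbour. Set them down rather than dropping or toppling them, and leave the two pieces already on the shelf and the jack, carton and brake drum where they are.

Things in the scene. Friction and masses are not known exactly. Their poses are not given: they have to be found in the camera images.
- shelf: low fixed plywood shelf, board 110 deep (x) x 476 long (y), top at 60 mm. Origin: footprint centre at bench height; x to the back, y to the left. Middle line: x = 0. End cheeks (inner faces y = +-226) to 110 mm height; divider 8 thick at y = 0, 40 above the board, makes two bays; rear lip (x 55 to 63) 15 above the board; front open
- bay_left (a point): on the board's top, in the middle of the left (+y) bay
- bay_right (a point): on the board's top, in the middle of the right (-y) bay
- shelf_tin: flat bare-metal fluid tin, body 60 (x) x 38 (y) x 88 mm high; black screw cap, 24 mm across, 12 mm off centre to +x, brings it to 105 mm; about 0.3 kg. Origin: centre of the underside; z up. It already stands on the shelf at the outer end of one bay (left or right, it varies), its 60 mm side running front to back. Stays there
- shelf_filter: round bare-metal oil filter, 62 mm diameter, 75 mm high, flat top, fluted crown; about 0.3 kg. Origin: centre of the underside; z up. It already stands on the shelf at the outer end of the other bay. Stays there
- tin_a: flat bare-metal fluid tin, body 60 (x) x 38 (y) x 88 mm high; black screw cap, 24 mm across, 12 mm off centre to +x, brings it to 105 mm; about 0.3 kg. Origin: centre of the underside; z up. Loose on the bench before the shelf, turned any way. Alike with tin_b: their order does not matter
- tin_b: flat bare-metal fluid tin, body 60 (x) x 38 (y) x 88 mm high; black screw cap, 24 mm across, 12 mm off centre to +x, brings it to 105 mm; about 0.3 kg. Origin: centre of the underside; z up. Loose on the bench before the shelf, turned any way
- filter_a: round bare-metal oil filter, 62 mm diameter, 75 mm high, flat top, fluted crown; about 0.3 kg. Origin: centre of the underside; z up. Loose on the bench before the shelf. Alike with filter_b: their order does not matter
- filter_b: round bare-metal oil filter, 62 mm diameter, 75 mm high, flat top, fluted crown; about 0.3 kg. Origin: centre of the underside; z up. Loose on the bench before the shelf
- jack: small bottle jack among the loose stock: round foot 70 mm across, 115 mm high, 1.8 kg. Origin: centre of the underside. Not to be moved
- carton: open cardboard carton 150 (x) x 130 (y) x 100 mm with steel bars lying across its top, up to 130 mm high, beyond the shelf's left end. Origin: centre of the underside. Not to be moved
- drum: dark steel brake drum, 152 mm diameter, 60 mm high, beyond the shelf's right end. Origin: centre of the underside. Not to be moved
Mind the look-alikes: they are no part of the job. What is shaped like the tin_a but green is not meant.

How it is judged:
By the outcome, as a careful person would: the job done as asked, in the order asked, and still so for the second after the job is handed in, with the robot touching nothing.
It also fails if it takes over 72 s, if anything falls off the work surface, if the arm or the gripper's body presses on something with over 40 N, if the wrist force passes 120 N, or if a joint passes its speed limit or range.

### The arm

A 7-joint arm with a two-finger parallel gripper is mounted at the origin on the work surface. World frame = base frame: x ahead of the robot, y to its left, z up, the work surface at z = 0. Lengths are in m, angles in rad, forces in N, time in s.
With the tool pointing down it reaches from about 0.4 to 0.85 m from the base axis. Payload 10.4 kg.
Tool frame: the origin (TCP) lies between the finger pads; the fingertips stand 19 mm ahead of it and the grasp point (between the pads) is the TCP (manip.tips_ahead is the distance from the TCP to the fingertips, in m); z points along the fingers, y is the line along which they close (so a half turn about z gives the same grasp; the last joint's range is limited). The gripper opens to 85 mm and grips with 20 to 120 N. Pads are 22 mm wide; open, the fingers measure 114 mm over their backs; the gripper's body (76 mm by 85 mm) begins 54 mm behind the grasp point. The pads swing forward as they close: fully open they stand 13 mm farther back than shut.
Start: joints at [1.132, 0.332, -0.065, 1.46, 0.022, 1.35, -0.088], TCP at [0.252, -0.572, 0.25] pointing down, gripper open.
Joint ranges: [-2.6, 2.6], [-0.5, 2.12], [-1.47, 1.34], [0.16, 2.42], [-1.27, 4.41], [0.06, 2.06], [-2.6, 2.6]. Speed limits (rad/s): [2.22, 2.22, 2.79, 2.79, 3.14, 3.14, 3.14].

### API

Orientations are given as a unit quaternion [x, y, z, w].
In Python, from workcell import manip, viewer gives the robot as it stands.
- The arm moves only by the tool arm_command, never from a script. Its argument "series" is text: rows parted by semicolons, each of 5 numbers parted by spaces: the closure, from 0 (fully open) to 1 (shut), then the shift along the tool's x, y, z normalised to -1 to 1, where 1 is 0.4 m, then the turn about the tool's z normalised to -1 to 1, where 1 is 180 degrees. In form: jaw tx ty tz spin; .... A call has exactly 10 rows; each row shifts and turns the commanded pose from where the row before left it, along the tool's axes as they then stand; what a row does not reach is not made up. A row lasts 1/8 s, in which the tool goes at most 62.5 mm and 10.7 degrees, less where a joint would pass 70% of its speed; a pose out of reach is approached as far as the arm can. A call with a number of a shift or a turn outside -1 to 1 is refused whole. A call with a gripper value outside its range is refused whole. The fingers move at their own pace and stop on an object; "newtons" is the grip in N (left out, the last holds). Time passes only in rows, so rows that do not move let the fingers close, or fill a call up. It gives the time, the measured TCP pose, the force, the opening and the grip force at its end, in the units of the state.
- manip.get_obs(): the state, without advancing time (a new reading comes with each control period).
- viewer.camera(name): name is "scene" or "top" or "wrist"; returns a dict with "pixels" (400x640x3 uint8, red, green, blue), "intrinsics" (3x3 intrinsics, pixels), "extrinsics" (4x4, takes a point from world to camera coordinates). Camera axes: x right, y up, looking along -z (the intrinsics and any distortion apply to the point x, -y, -z); pixel columns grow to the right and rows downward; lengths in m; the calibration is good to about 2 mm. A picture is of the moment at which its call begins. There is no depth.
- manip.hand_in(): hands the job in; it is judged then, once.
The state is a dict: "clock": time; "joint_pos": joint angles; "joint_velocities": joint speeds; "tau": joint torques, N m; "position": TCP position; "ee_rot": TCP orientation; "ft_force": force on the tool from outside, world axes, zero at the start; "torque": the same for the moment, N m; "grip_width": opening from 0.0 (shut) to 1.0 (fully open); "grasp_force": force on a finger pad.
Only numpy, scipy, OpenCV 4.12 (cv2) and the standard library are available. Lean on these libraries where they do the work, as an engineer would, in place of code of your own. Each camera call takes 0.05 s, during which the arm holds its last target. There are 200 camera calls.

## Working session

There is one attempt and no reset: what is moved stays moved. The work goes in short steps, Python scripts to look and compute and a tool call to move; the robot and the scene stay as the last step left them, time stands still between calls to the robot, and variables do not carry over. Pictures are saved under pics/ and viewed, at most 10 in all, crops included, and the job is handed in when it is done.

Besides the shell and the picture viewer there is one more tool, called after "Request:" as name(argument=value, ...) on one line, values as JSON. arm_command: Moves the arm, as the interface text tells. Scaled input: -1 to 1 covers 0.4 m each way for a shift and 180 degrees each way for a turn. Its arguments: {"type":"object","properties":{"series":{"type":"string"},"newtons":{"type":"number"}},"required":["series"]}

```bash
mkdir -p pics; ls; python3 - <<'E'
from workcell import manip, viewer
import cv2,numpy as np,pickle
o=manip.get_obs();print({k:np.round(v,3).tolist() for k,v in o.items()})
d={}
for n in("scene","top","wrist"):
    c=viewer.camera(n);d[n]=c;cv2.imwrite(f"pics/{n}0.png",c["pixels"][:,:,::-1])
    print(n,np.round(c["intrinsics"],1).tolist(),np.round(c["extrinsics"],3).tolist(),[k for k in c])
pickle.dump(d,open("c0.pkl","wb"))
E
```

```text
pics
{'clock': 0.0, 'joint_pos': [1.132, 0.333, -0.065, 1.461, 0.022, 1.35, -0.089], 'joint_velocities': [0.002, -0.001, -0.001, -0.0, 0.0, -0.0, 0.0], 'tau': [0.001, -62.545, 0.049, -39.16, 0.016, 0.01, -0.0], 'position': [0.252, -0.571, 0.25], 'ee_rot': [0.978, 0.206, -0.0, -0.001], 'ft_force': [0.444, -0.515, 0.541], 'torque': [-0.014, -0.014, 0.012], 'grasp_force': 0.0, 'grip_width': 1.001}
scene [[448.7, 0.0, 318.0], [0.0, 448.7, 194.2], [0.0, 0.0, 1.0]] [[0.016, 1.0, 0.008, -0.011], [-0.767, 0.007, 0.641, 0.35], [0.641, -0.016, 0.767, -1.871], [0.0, 0.0, 0.0, 1.0]] ['pixels', 'intrinsics', 'extrinsics']
top [[363.0, 0.0, 320.9], [0.0, 363.0, 202.0], [0.0, 0.0, 1.0]] [[-0.077, -0.997, -0.0, 0.026], [0.974, -0.075, 0.216, -0.504], [-0.215, 0.016, 0.976, -0.967], [0.0, 0.0, 0.0, 1.0]] ['pixels', 'intrinsics', 'extrinsics']
wrist [[278.7, 0.0, 325.9], [0.0, 278.7, 201.9], [0.0, 0.0, 1.0]] [[0.403, -0.915, -0.002, -0.624], [0.866, 0.381, -0.324, 0.043], [0.297, 0.129, 0.946, -0.381], [0.0, 0.0, 0.0, 1.0]] ['pixels', 'intrinsics', 'extrinsics']
```

View pics/top0.png

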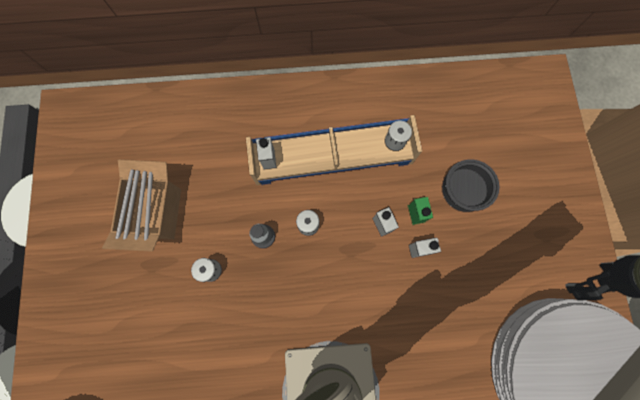

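View pics/scene0.png

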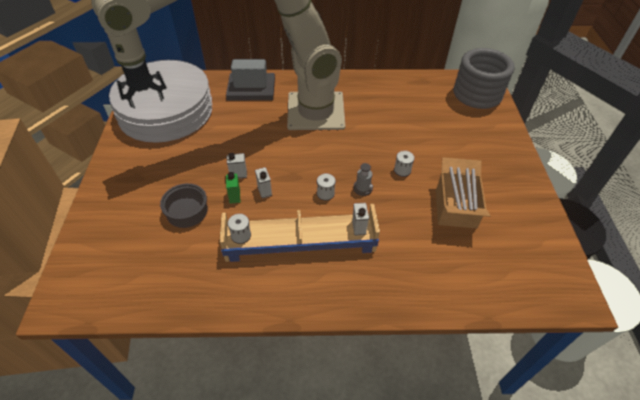

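The top view shows the shelf tin at the left end (265,150) and the shelf filter at the right end (400,135). The loose filters are at (203,270) and (308,222), the loose tins at (386,220) and (425,247), the jack at (261,235) and the green decoy at (421,210). The scene view agrees. I'll enlarge both views to read positions.

```bash
python3 - <<'E'
import cv2
a=cv2.imread("pics/top0.png")[110:290,180:450];cv2.imwrite("pics/topc.png",cv2.resize(a,(0,0),fx=2.96,fy=2.96,interpolation=2))
a=cv2.imread("pics/scene0.png")[145:265,210:430];cv2.imwrite("pics/scenec.png",cv2.resize(a,(0,0),fx=3.6,fy=3.6,interpolation=2))
E
```

```text
(no output)
```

View pics/topc.png

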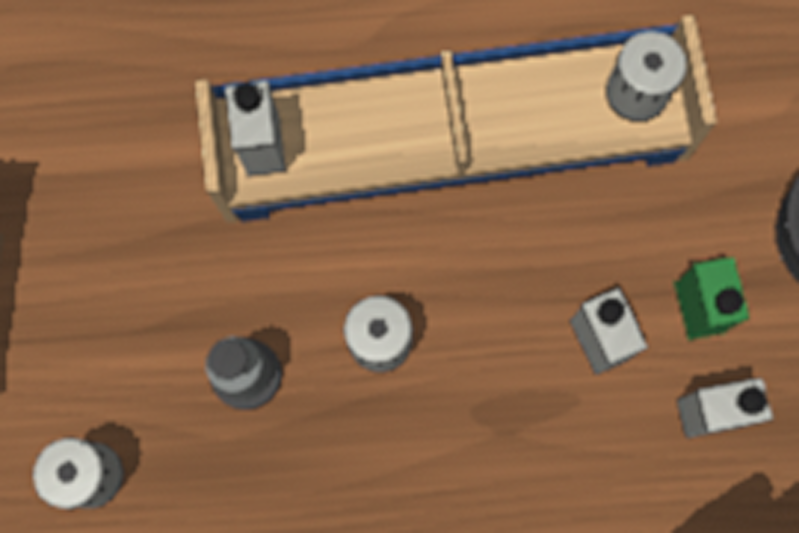

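View pics/scenec.png

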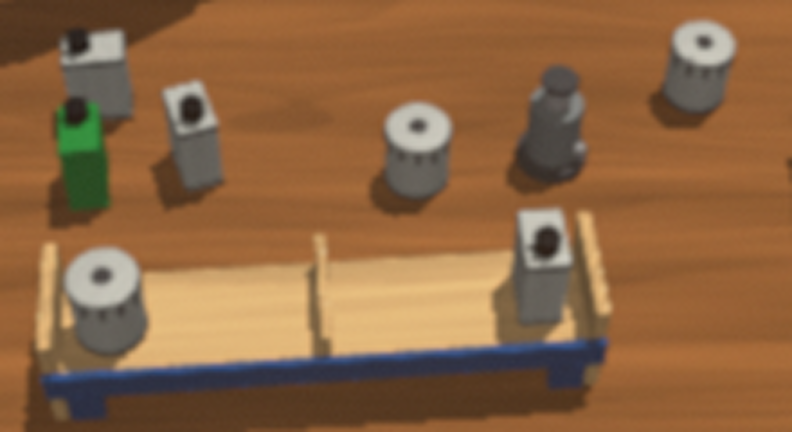

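In the top crop, the filter tops are at (67,471) and (378,328), the tin caps at (611,311) and (752,400), the shelf tin's cap at (247,96) and the shelf filter at (652,61). The scene crop shows the same items at (703,42), (418,126), (192,105), (78,40), (546,240) and (101,275). I'll triangulate these together with the cheek ends and the tin top corners.

```bash
cat >h.py <<'E'
import numpy as np,pickle
def ray(c,u,v):
    K,T=c["intrinsics"],c["extrinsics"];R=T[:3,:3];p=-R.T@T[:3,3]
    d=np.linalg.solve(K,[u,v,1.]);d=R.T@(d*[1,-1,-1]);return p,d/np.linalg.norm(d)
def tri(rs):
    A=sum(np.eye(3)-np.outer(d,d) for p,d in rs);b=sum((np.eye(3)-np.outer(d,d))@p for p,d in rs)
    x=np.linalg.solve(A,b);e=max(np.linalg.norm(np.cross(x-p,d)) for p,d in rs);return x,e
def atz(r,z): p,d=r;return p+d*(z-p[2])/d[2]
def proj(c,X):
    q=c["extrinsics"][:3,:3]@X+c["extrinsics"][:3,3];q=q*[1,-1,-1];q=c["intrinsics"]@q;return q[:2]/q[2]
E
python3 - <<'E'
from h import *
d=pickle.load(open("c0.pkl","rb"))
t=lambda u,v:ray(d["top"],u/2.96+180-.33,v/2.96+110-.33)
s=lambda u,v:ray(d["scene"],u/3.6+210-.36,v/3.6+145-.36)
P=dict(F1=(67,471,703,42,.075),F2=(378,328,418,126,.075),SF=(652,61,101,275,.135),TA=(611,311,192,104,.105),TB=(752,400,78,39,.105),ST=(247,96,546,240,.165),
LCb=(203,82,605,312,.11),LCf=(213,190,583,213,.11),RCb=(688,17,43,340,.11),RCf=(710,122,49,245,.11),DVf=(465,168,320,236,.1),DVb=(446,53,322,350,.1))
for k,(a,b,c,e,z) in P.items():
    x,er=tri([t(a,b),s(c,e)]);print(k,np.round(x*1e3,1),round(er*1e3,1),'topz',np.round(atz(t(a,b),z)*1e3,1)[:2],'scz',np.round(atz(s(c,e),z)*1e3,1)[:2])
for n,cs,z in(("TA",[(582,307),(617,286),(646,347),(609,367)],.088),("TB",[(697,390),(763,378),(772,416),(704,432)],.088),("ST",[(227,86),(268,81),(275,143),(234,148)],.148)):
    q=np.array([atz(t(*c),z)[:2] for c in cs])*1e3;print(n,q.round(1).tolist(),q.mean(0).round(1))
E
```

```text
F1 [343.9 315.2  72.9] 0.6 topz [343.8 315.2] scz [346.2 313.9]
F2 [452.4  29.   72. ] 0.3 topz [451.8  28.6] scz [455.   29.2]
SF [ 669.8 -240.1  133.3] 0.1 topz [ 669.1 -239.7] scz [ 671.1 -239.6]
TA [ 447.1 -182.2   99. ] 0.4 topz [ 446.1 -181.4] scz [ 452.7 -181. ]
TB [ 358.2 -298.3   96.1] 0.5 topz [ 357.5 -296. ] scz [ 367.2 -295.5]
ST [654.6 127.9 156.5] 0.1 topz [651.1 126.9] scz [661.2 126.6]
LCb [692.5 177.  106.5] 1.4 topz [690.9 174.9] scz [694.8 177.7]
LCf [586.1 169.9 106.1] 0.1 topz [584.9 169.3] scz [589.3 169.1]
RCb [ 720.  -285.   112.8] 0.1 topz [ 721.3 -285.9] scz [ 718.2 -285.5]
RCf [ 616.8 -293.6  105.7] 0.2 topz [ 615.3 -292.5] scz [ 620.2 -292.3]
DVf [595.3 -62.4  87.9] 1.3 topz [591.4 -62.9] scz [604.8 -60.6]
DVb [713.5 -56.8  84.9] 1.2 topz [706.9 -54.7] scz [723.6 -57.5]
TA [[454.7, -158.8], [471.7, -192.9], [413.6, -212.6], [398.1, -177.1]] [ 434.6 -185.3]
TB [[371.4, -253.5], [377.6, -314.1], [343.2, -317.2], [333.8, -254.7]] [ 356.5 -284.9]
ST [[669.0, 146.7], [671.0, 109.8], [612.0, 106.4], [610.1, 142.8]] [640.5 126.4]
```

Triangulated heights come within a few mm (up to 9 mm at the caps and 15 mm at the divider) and the shelf yaw is about 3.8°. TB centre is (356,-285) mm with its cap pointing at -83°. TA is at (435,-186), yaw 18.6°. I'll hover above TB first.

Request:
arm_command(series="0 0 0 0.03 0.0461; 0 0 0 0.03 0.0461; 0 0.0581 -0.1129 0.01 0; 0 0.0581 -0.1129 0.01 0; 0 0.0581 -0.1129 0.01 0; 0 0.0581 -0.1129 0.01 0; 0 0.0581 -0.1129 0.01 0; 0 0.0581 -0.1130 0.01 0; 0 0 0 0 0; 0 0 0 0 0", newtons=40)

```text
clock: 1.4
position: [0.3564, -0.2859, 0.2024]
ee_rot: [0.998, 0.063, -0.0, 0.0]
ft_force: [0.4, -0.3, -1.5]
grip_width: 1.001
grasp_force: 0.0
```

```bash
cat >>h.py <<'E'
def look(n):
    from workcell import manip,viewer;import cv2
    c=viewer.camera("wrist");c["obs"]=manip.get_obs();pickle.dump(c,open(n+".pkl","wb"));cv2.imwrite(f"pics/{n}.png",c["pixels"][:,:,::-1]);return c
def yawy(o):
    from scipy.spatial.transform import Rotation as R
    M=R.from_quat(o["ee_rot"]).as_matrix();return np.degrees(np.arctan2(M[1,1],M[0,1])),M
def to(x,y,z,yaw,o=None):
    from workcell import manip
    o=o or manip.get_obs();w,M=yawy(o);d=np.array([x,y,z])-o["position"];a=np.radians(yaw)
    ty=np.array([np.cos(a),np.sin(a)]);tx=np.array([-np.sin(a),np.cos(a)])
    for nm,tz in(("spin first",yaw),("shift first",w)):
        a=np.radians(tz);print(nm,"tx %.4f ty %.4f tz %.4f"%((-np.sin(a)*d[0]+np.cos(a)*d[1])/.4,(np.cos(a)*d[0]+np.sin(a)*d[1])/.4,-d[2]/.4),"spin %.4f"%(-((yaw-w+180)%360-180)/180))
    print("pos",np.round(o["position"],4),"yaw",round(w,2),"t",round(o["clock"],2))
E
python3 - <<'E'
from h import *
look("w1");to(.3565,-.285,.062,-82.8)
E
```

```text
spin first tx 0.0011 ty -0.0033 tz 0.3509 spin -0.0003
shift first tx 0.0011 ty -0.0033 tz 0.3509 spin -0.0003
pos [ 0.3562 -0.2864  0.2023] yaw -82.85 t 1.45
```

View pics/w1.png

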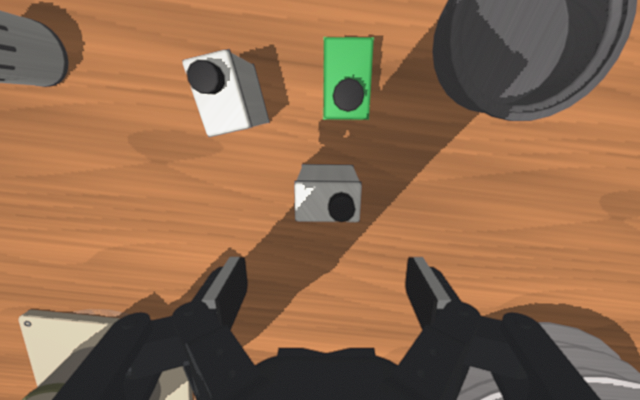

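In this wrist view, TB's top face spans (295,181)-(360,221) with its cap at (342,207). TA's corners are about (184,60), (230,50), (253,122) and (208,135), with the cap at (206,76). The green decoy is clear of both.

```bash
python3 - <<'E'
from h import *
c=pickle.load(open("w1.pkl","rb"));d=pickle.load(open("c0.pkl","rb"))
for n,cs,cap,tc in(("TB",[(295,181),(361,181),(360,221),(295,221)],(342,207),(752,400)),("TA",[(184,60),(230,50),(253,122),(208,135)],(206,76),(611,311))):
    q=np.array([atz(ray(c,*p),.088)[:2] for p in cs])*1e3;print(n,q.round(1).tolist(),q.mean(0).round(1),'cap',(atz(ray(c,*cap),.105)*1e3).round(1),
     [ (tri([ray(c,*cap),ray(d["top"],tc[0]/2.96+179.67,tc[1]/2.96+109.67)])[0]*1e3).round(1)])
    e1=(q[1]-q[0]+q[2]-q[3])/2;e2=(q[3]-q[0]+q[2]-q[1])/2
    for e in(e1,e2):print(np.linalg.norm(e).round(1),np.degrees(np.arctan2(e[1],e[0])).round(1))
E
```

```text
TB [[373.0, -256.8], [380.2, -314.4], [342.5, -319.8], [335.0, -260.2]] [ 357.7 -287.8] cap [ 360.  -299.5  105. ] [array([ 357.7, -299.5,   97. ])]
59.1 -82.9
38.1 -173.4
TA [[457.9, -163.7], [469.2, -198.6], [418.5, -218.1], [403.4, -181.3]] [ 437.2 -190.4] cap [ 447.9 -187.1  105. ] [array([ 448. , -183.3,   95.3])]
38.2 -69.8
55.8 -160.6
```

Request:
arm_command(series="0 0.002 0.001 0.06 0; 0 0 0 0.07 0; 0 0 0 0.07 0; 0 0 0 0.07 0; 0 0 0 0.05 0; 0 0 0 0.026 0; 0 0 0 0 0; 1 0 0 0 0; 1 0 0 0 0; 1 0 0 0 0", newtons=40)

```text
clock: 2.7
position: [0.3581, -0.2862, 0.0649]
ee_rot: [0.998, 0.063, 0.001, 0.001]
ft_force: [-1.1, -0.1, 6.4]
grip_width: 0.696
grasp_force: 42.8
```

Request:
arm_command(series="1 0 0 0 0; 1 0 0 0 0; 1 0 0 -0.05 0; 1 0 0 -0.1 0; 1 0 0 -0.12 0; 1 0 0 -0.12 0; 1 0 0 -0.06 0; 1 0 0 0 0; 1 0 0 0 0; 1 0 0 0 0")

```text
clock: 3.95
position: [0.357, -0.2853, 0.2424]
ee_rot: [0.998, 0.063, -0.001, -0.001]
ft_force: [-0.4, 0.5, -2.5]
grip_width: 0.699
grasp_force: 44.8
```

```bash
python3 - <<'E'
from h import *
to(.56,-.0,.245,3.8)
E
```

```text
spin first tx 0.6779 ty 0.5537 tz -0.0065 spin -0.4810
shift first tx 0.5933 ty -0.6436 tz -0.0065 spin -0.4810
pos [ 0.357  -0.2853  0.2424] yaw -82.77 t 3.95
```

Request:
arm_command(series="1 0.0848 -0.0919 -0.004 0; 1 0.0848 -0.0919 -0.003 0; 1 0.0848 -0.0919 0 0; 1 0.0848 -0.0919 0 0; 1 0.0847 -0.092 0 0; 1 0.0847 -0.092 0 0; 1 0.0847 -0.092 0 0; 1 0 0 0 -0.0534; 1 0 0 0 -0.0534; 1 0 0 0 -0.0534")

```text
clock: 5.2
position: [0.5602, -0.0002, 0.2453]
ee_rot: [0.95, 0.312, -0.001, -0.001]
ft_force: [0.3, 0.0, -2.5]
grip_width: 0.696
grasp_force: 44.9
```

Request:
arm_command(series="1 0 0 0 -0.0534; 1 0 0 0 -0.0535; 1 0 0 0 -0.0535; 1 0 0 0 -0.0535; 1 0 0 0 -0.0535; 1 0 0 0 -0.0534; 1 0 0 0 0; 1 0 0 0 0; 1 0 0 0 0; 1 0 0 0 0")

```text
clock: 6.45
position: [0.5606, -0.0003, 0.2467]
ee_rot: [0.684, 0.73, -0.0, 0.0]
ft_force: [-0.2, -0.2, -2.1]
grip_width: 0.696
grasp_force: 44.8
```

```bash
python3 - <<'E'
from h import *
import cv2
look("w2");to(.6445,.085,.245,3.8)
E
```

```text
spin first tx 0.1990 ty 0.2234 tz 0.0043 spin -0.0002
shift first tx 0.1991 ty 0.2233 tz 0.0043 spin -0.0002
pos [ 5.606e-01 -3.000e-04  2.467e-01] yaw 3.77 t 6.5
```

View pics/w2.png

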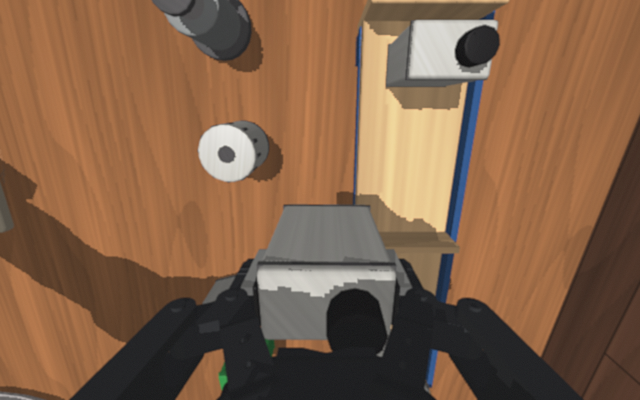

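In this view the held tin is level and upright. The shelf tin's top face is about (411,20), (495,19), (489,76), (410,77) with its cap at (480,47). The board's front edge runs (361,40)-(356,205), the divider lies near row 240, and F2's top is centred at (227,154).

```bash
python3 - <<'E'
from h import *
c=pickle.load(open("w2.pkl","rb"));d=pickle.load(open("c0.pkl","rb"))
q=np.array([atz(ray(c,*p),.148)[:2] for p in [(411,20),(495,19),(489,76),(410,77)]])*1e3;print(q.round(1).tolist(),q.mean(0).round(1))
print('cap',[(atz(ray(c,480,47),z)*1e3).round(1) for z in(.165,.160)])
x,e=tri([ray(c,480,47),ray(d["top"],247/2.96+179.67,96/2.96+109.67),ray(d["scene"],546/3.6+209.64,240/3.6+144.64)]);print(x*1e3,e*1e3)
for p in[(361,40),(356,205)]:print('edge',(atz(ray(c,*p),.06)*1e3).round(1))
print('F2',(atz(ray(c,227,154),.075)*1e3).round(1),(tri([ray(c,227,154),ray(d["top"],378/2.96+179.67,328/2.96+109.67)])[0]*1e3).round(1))
# predicted pixels of model
C=np.array([.6539,-.0579]);a=np.radians(3.8);ex=np.array([np.cos(a),np.sin(a)]);ey=np.array([-ex[1],ex[0]])
for n,l in(("frontL",(-.055,.15,.06)),("frontDiv",(-.055,.02,.06)),("cheekLf",(-.055,.226,.11)),("cheekLb",(.055,.226,.11)),("divB",(.055,.004,.1)),("lip",(.055,.1,.075))):
    X=np.r_[C+ex*l[0]+ey*l[1],l[2]];print(n,proj(c,X).round(1))
E
```

```text
[[608.7, 142.4], [666.3, 146.7], [671.3, 111.0], [613.9, 106.6]] [640.1 126.7]
cap [array([652.1, 125.5, 165. ]), array([654.4, 126.6, 160. ])]
[655.09448175 127.63209791 157.133208  ] 0.8234398732461421
edge [584.2 146.2  60. ]
edge [596.3 -25.2  60. ]
F2 [452.4  28.2  75. ] [452.1  28.3  74.2]
frontL [359.8 103. ]
frontDiv [355.8 217.9]
cheekLf [3.706e+02 3.000e-01]
cheekLb [ 5.097e+02 -1.000e-01]
divB [460.7 245.4]
lip [463.9 152.8]
```

```bash
python3 - <<'E'
from h import *
c=pickle.load(open("w2.pkl","rb"));p=c["obs"]["position"]
for z in(.088,):
  for u,v in((258,263),(327,264),(396,265)):print(((atz(ray(c,u,v),p[2]-.0645+z)-p)*1e3).round(1))
to(.6435,.0843,.126,4.0)
E
```

```text
[-30.6  20.2  23.5]
[-2.4 21.6 23.5]
[26.  23.  23.5]
spin first tx 0.1967 ty 0.2215 tz 0.3018 spin -0.0013
shift first tx 0.1975 ty 0.2207 tz 0.3018 spin -0.0013
pos [ 5.606e-01 -3.000e-04  2.467e-01] yaw 3.77 t 6.5
```

Request:
arm_command(series="1 0.05 0.055 0 -0.0013; 1 0.06 0.066 0 0; 1 0.055 0.065 0 0; 1 0.03 0.0347 0 0; 1 0 0 0.05 0; 1 0 0 0.09 0; 1 0 0 0.09 0; 1 0 0 0.05 0; 1 0 0 0.01 0; 1 0 0 0 0")

```text
clock: 7.75
position: [0.6436, 0.0835, 0.1316]
ee_rot: [0.682, 0.732, 0.0, 0.0]
ft_force: [-0.3, 0.6, -2.7]
grip_width: 0.698
grasp_force: 44.9
```

```bash
python3 - <<'E'
from h import *
to(.6436,.0833,.125,4.0)
E
```

```text
spin first tx -0.0004 ty -0.0001 tz 0.0164 spin 0.0002
shift first tx -0.0004 ty -0.0001 tz 0.0164 spin 0.0002
pos [0.6436 0.0835 0.1316] yaw 4.03 t 7.75
```

Request:
arm_command(series="1 0 0 0.004 0; 1 0 0 0.003 0; 1 0 0 0.003 0; 1 0 0 0.002 0; 1 0 0 0.002 0; 1 0 0 0.0015 0; 1 0 0 0 0; 1 0 0 0 0; 1 0 0 0 0; 1 0 0 0 0")

```text
clock: 9.0
position: [0.6433, 0.0836, 0.125]
ee_rot: [0.682, 0.732, 0.0, 0.0]
ft_force: [-3.9, 0.3, 5.2]
grip_width: 0.697
grasp_force: 45.8
```

Request:
arm_command(series="0 0 0 0 0; 0 0 0 0 0; 0 0 0 0 0; 0 0 0 -0.03 0; 0 0 0 -0.08 0; 0 0 0 -0.1 0; 0 0 0 -0.1 0; 0 0 0 -0.03 -0.043; 0 0 0 0 -0.043; 0 0 0 0 0")

```text
clock: 10.25
position: [0.6433, 0.0836, 0.2613]
ee_rot: [0.577, 0.817, 0.0, 0.0]
ft_force: [-0.2, -0.2, 0.9]
grip_width: 1.001
grasp_force: 0.0
```

```bash
python3 - <<'E'
from h import *
look("w3");to(.4365,-.1885,.0645,19.4)
E
```

```text
spin first tx -0.4697 ty -0.7134 tz 0.4912 spin -0.0003
shift first tx -0.4703 ty -0.7130 tz 0.4912 spin -0.0003
pos [0.6433 0.0835 0.261 ] yaw 19.35 t 10.3
```

View pics/w3.png

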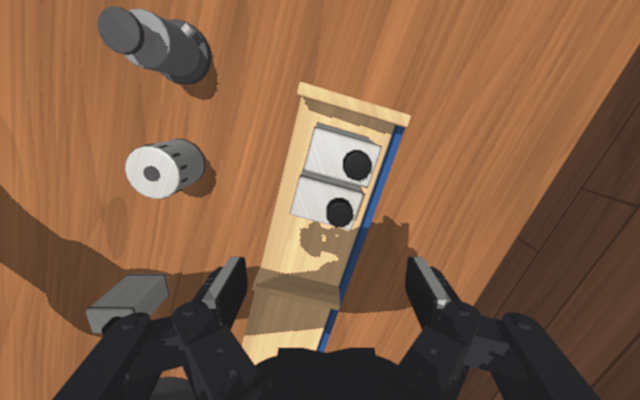

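The first tin stands upright and parallel next to the shelf tin. The caps are at (357,165) and (340,212), and the new tin's top face is about (302,177), (364,192), (354,229), (290,214). I'll check the gap and go to TA.

Request:
arm_command(series="0 -0.06 -0.09 0 0; 0 -0.08 -0.12 0 0; 0 -0.08 -0.12 0 0; 0 -0.08 -0.12 0.02 0; 0 -0.08 -0.12 0.04 0; 0 -0.07 -0.11 0.06 0; 0 -0.02 -0.033 0.04 0; 0 0 0 0 0; 0 0 0 0 0; 0 0 0 0 0")

```text
clock: 11.55
position: [0.4386, -0.1877, 0.1973]
ee_rot: [0.576, 0.817, 0.0, 0.001]
ft_force: [0.1, 0.3, -0.1]
grip_width: 1.004
grasp_force: 0.0
```

```bash
python3 - <<'E'
from h import *
c=pickle.load(open("w3.pkl","rb"))
for n,cs,cap in(("ST",[(317,126),(382,145),(369,189),(304,174)],(357,165)),("T1",[(302,177),(364,192),(354,229),(290,214)],(340,212))):
    q=np.array([atz(ray(c,*p),.148)[:2] for p in cs])*1e3;print(n,q.mean(0).round(1),(atz(ray(c,*cap),.163)*1e3).round(1))
look("w4");to(.4365,-.1885,.0645,19.4)
E
```

```text
ST [642.3 126.5] [652.7 128.  163. ]
T1 [643.2  84.3] [653.9  85.5 163. ]
spin first tx 0.0001 ty -0.0048 tz 0.3316 spin 0.0013
shift first tx 0.0001 ty -0.0048 tz 0.3316 spin 0.0013
pos [ 0.4383 -0.1879  0.1971] yaw 19.63 t 11.6
```

View pics/w4.png

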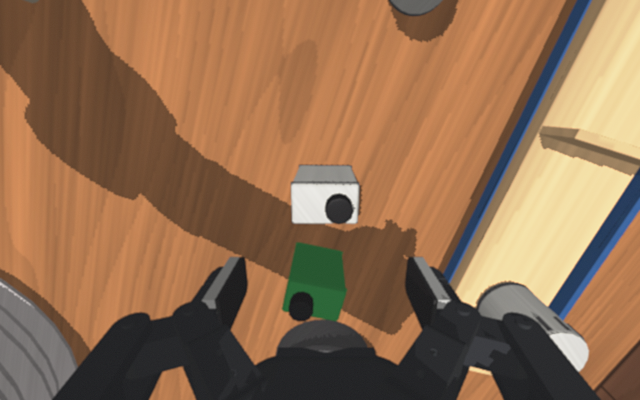

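TA's top face is (292,182)-(358,223), centred between the fingers and square to them, and the green tin behind it is clear. I'll grasp TA.

Request:
arm_command(series="0 0 -0.005 0.05 0.001; 0 0 0 0.07 0; 0 0 0 0.07 0; 0 0 0 0.07 0; 0 0 0 0.05 0; 0 0 0 0.021 0; 0 0 0 0 0; 1 0 0 0 0; 1 0 0 0 0; 1 0 0 0 0")

```text
clock: 12.85
position: [0.4363, -0.1899, 0.0652]
ee_rot: [0.578, 0.816, 0.0, 0.001]
ft_force: [-0.3, 0.6, 7.1]
grip_width: 0.697
grasp_force: 43.4
```

```bash
python3 - <<'E'
from h import *
c=pickle.load(open("w4.pkl","rb"))
q=np.array([atz(ray(c,*p),.088)[:2] for p in [(292,182),(358,182),(358,223),(291,223)]])*1e3;print(q.mean(0).round(1))
to(.6462,.0412,.26,4.0)
E
```

```text
[ 435.4 -186.1]
spin first tx 0.5397 ty 0.5638 tz -0.4871 spin 0.0852
shift first tx 0.3713 ty 0.6865 tz -0.4871 spin 0.0852
pos [ 0.4363 -0.1899  0.0652] yaw 19.34 t 12.85
```

Request:
arm_command(series="1 0 0 0 0; 1 0 0 0 0; 1 0 0 -0.05 0; 1 0 0 -0.12 0; 1 0 0 -0.14 0; 1 0 0 -0.14 0; 1 0 0 -0.04 0.0428; 1 0 0 0 0.0428; 1 0 0 0 0; 1 0 0 0 0")

```text
clock: 14.1
position: [0.4351, -0.1895, 0.2598]
ee_rot: [0.681, 0.732, -0.0, -0.0]
ft_force: [-0.3, 0.1, -2.7]
grip_width: 0.695
grasp_force: 44.7
```

```bash
python3 - <<'E'
from h import *
to(.6464,.0405,.126,4.0)
E
```

```text
spin first tx 0.5368 ty 0.5671 tz 0.3345 spin 0.0006
shift first tx 0.5357 ty 0.5681 tz 0.3345 spin 0.0006
pos [ 0.4351 -0.1895  0.2598] yaw 4.11 t 14.1
```

```bash
python3 - <<'E'
from h import *
look("w5")
for n in("w2","w5"):
    c=pickle.load(open(n+".pkl","rb"));g=c["pixels"].astype(int).sum(2)
    print(n,g[200:290:2,285].tolist())
E
```

```text
w2 [338, 340, 255, 267, 353, 361, 355, 354, 351, 351, 353, 352, 352, 352, 355, 352, 355, 355, 353, 355, 358, 357, 360, 361, 362, 358, 360, 364, 368, 324, 324, 173, 197, 352, 413, 515, 582, 598, 609, 614, 612, 611, 613, 548, 345]
w5 [208, 291, 387, 391, 387, 387, 382, 382, 378, 381, 383, 387, 386, 387, 386, 385, 385, 390, 390, 391, 391, 393, 394, 394, 393, 395, 393, 395, 269, 178, 355, 431, 534, 621, 643, 652, 657, 654, 655, 654, 650, 645, 647, 636, 384]
```

Request:
arm_command(series="1 0.05 0.05 0 0.0006; 1 0.08 0.09 0 0; 1 0.09 0.1 0 0; 1 0.09 0.1 0 0; 1 0.09 0.1 0 0; 1 0.08 0.08 0 0; 1 0.053 0.0471 0.02 0; 1 0 0 0.08 0; 1 0 0 0.1 0; 1 0 0 0.08 0")

```text
clock: 15.4
position: [0.6469, 0.038, 0.1459]
ee_rot: [0.682, 0.731, -0.001, -0.001]
ft_force: [0.2, -0.3, -2.7]
grip_width: 0.695
grasp_force: 44.7
```

Request:
arm_command(series="1 0 0 0.03 0; 1 0 0 0.01 0; 1 0 0 0.003 0; 1 0 0 0 0; 1 0 0 0.003 0; 1 0 0 0.003 0; 1 0 0 0.002 0; 1 0 0 0.002 0; 1 0 0 0 0; 1 0 0 0 0")

```text
clock: 16.65
position: [0.6475, 0.0383, 0.1269]
ee_rot: [0.683, 0.73, -0.0, 0.0]
ft_force: [0.1, 0.6, -2.6]
grip_width: 0.699
grasp_force: 44.5
```

```bash
python3 - <<'E'
from h import *
to(.6465,.039,.125,4.0)
E
```

```text
spin first tx 0.0020 ty -0.0023 tz 0.0048 spin -0.0009
shift first tx 0.0020 ty -0.0023 tz 0.0048 spin -0.0009
pos [0.6475 0.0383 0.1269] yaw 3.83 t 16.65
```

Request:
arm_command(series="1 0.001 -0.002 0 -0.0009; 1 0 0 0.002 0; 1 0 0 0.002 0; 1 0 0 0.001 0; 1 0 0 0 0; 1 0 0 0 0; 0 0 0 0 0; 0 0 0 0 0; 0 0 0 0 0; 0 0 0 0 0")

```text
clock: 17.9
position: [0.6467, 0.0386, 0.1249]
ee_rot: [0.682, 0.731, 0.0, 0.0]
ft_force: [-0.1, -0.6, 0.6]
grip_width: 0.998
grasp_force: 0.0
```

```bash
python3 - <<'E'
from h import *
to(.452,.0285,.2,4.0)
E
```

```text
spin first tx 0.0087 ty -0.4873 tz -0.1879 spin -0.0001
shift first tx 0.0086 ty -0.4873 tz -0.1879 spin -0.0001
pos [0.6467 0.0386 0.1249] yaw 3.99 t 17.9
```

Request:
arm_command(series="0 0 0 -0.04 0; 0 0 0 -0.1 0; 0 0 0 -0.1 0; 0 0 0 -0.1 0; 0 0 -0.04 0 0; 0 0.0015 -0.12 0 0; 0 0.0025 -0.13 0 0; 0 0.0025 -0.12 0.03 0; 0 0.002 -0.077 0.08 0; 0 0 0 0.04 0")

```text
clock: 19.15
position: [0.4505, 0.0279, 0.2008]
ee_rot: [0.682, 0.731, -0.001, 0.001]
ft_force: [0.9, -0.3, 0.8]
grip_width: 1.0
grasp_force: 0.0
```

```bash
python3 - <<'E'
from h import *
look("w6");to(.452,.0285,.043,4.0)
E
```

```text
spin first tx 0.0011 ty 0.0024 tz 0.3911 spin -0.0002
shift first tx 0.0011 ty 0.0024 tz 0.3911 spin -0.0002
pos [0.4511 0.028  0.1994] yaw 3.96 t 19.2
```

View pics/w6.png

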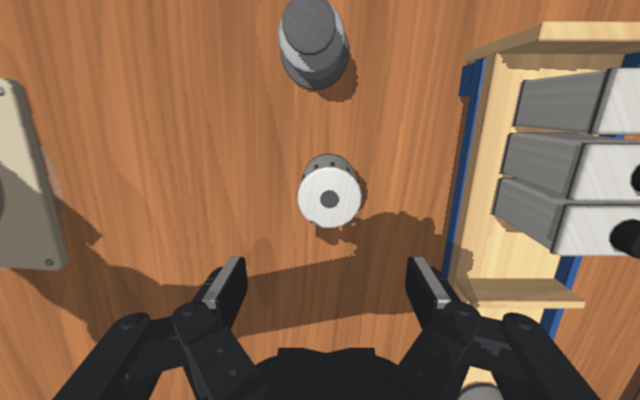

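All three tins stand in the left bay, with their fronts parallel. F2's top is centred at (330,198) between the fingers, and the jack at (313,45) is clear.

```bash
python3 - <<'E'
from h import *
c=pickle.load(open("w6.pkl","rb"));d=pickle.load(open("c0.pkl","rb"))
print((atz(ray(c,330,198),.075)*1e3).round(1),(tri([ray(c,330,198),ray(d["top"],378/2.96+179.67,328/2.96+109.67)])[0]*1e3).round(1))
# front bottom edges of tins on board: gaps
for u,v in((517,81),(516,128),(508,134),(502,178),(500,179),(494,213)):print((atz(ray(c,u,v),.06)*1e3).round(1)[:2],(atz(ray(c,u,v),.06)*1e3).round(1)[1])
E
```

```text
[452.8  29.1  75. ] [452.6  28.5  72.7]
[608.2 142.4] 142.4
[618.8 103.3] 103.3
[613.   97.5] 97.5
[618.9  56. ] 56.0
[617.2  54.9] 54.9
[620.8  19.5] 19.5
```

Request:
arm_command(series="0 0.001 0.002 0.06 0; 0 0 0 0.08 0; 0 0 0 0.08 0; 0 0 0 0.08 0; 0 0 0 0.06 0; 0 0 0 0.029 0; 0 0 0 0 0; 1 0 0 0 0; 1 0 0 0 0; 1 0 0 0 0")

```text
clock: 20.45
position: [0.4536, 0.0289, 0.0464]
ee_rot: [0.682, 0.731, 0.0, 0.001]
ft_force: [-0.8, 0.1, 7.0]
grip_width: 0.721
grasp_force: 42.7
```

Request:
arm_command(series="1 0 0 0 0; 1 0 0 0 0; 1 0 0 -0.05 0; 1 0 0 -0.1 0; 1 0 0 -0.12 0; 1 0 0 -0.12 0; 1 0 0 -0.06 0; 1 0 0 0 0; 1 0 0 0 0; 1 0 0 0 0")

```text
clock: 21.7
position: [0.4521, 0.0289, 0.224]
ee_rot: [0.682, 0.731, -0.001, -0.001]
ft_force: [0.1, 0.2, -3.5]
grip_width: 0.717
grasp_force: 45.7
```

Request:
arm_command(series="1 -0.06 0.05 0 0; 1 -0.08 0.07 0 0; 1 -0.09 0.08 0 0; 1 -0.09 0.08 0 0; 1 -0.09 0.08 0 0; 1 -0.08 0.08 0 0; 1 -0.05 0.0475 0 0; 1 0 0 0 0; 1 0 0 0 0; 1 0 0 0 0")

```text
clock: 22.95
position: [0.662, -0.1721, 0.2252]
ee_rot: [0.682, 0.732, -0.0, -0.0]
ft_force: [0.7, -0.6, -3.8]
grip_width: 0.717
grasp_force: 46.0
```

```bash
python3 - <<'E'
from h import *
look("w7");to(.6615,-.1731,.112,4.0)
from workcell import viewer;import cv2
c=viewer.camera("scene");d=viewer.camera("top");pickle.dump({"scene":c,"top":d},open("c7.pkl","wb"))
a=cv2.resize(c["pixels"][190:270,215:395,::-1],(0,0),fx=4.4,fy=4.4,interpolation=2)
b=cv2.resize(d["pixels"][110:158,270:450,::-1],(0,0),fx=4.4,fy=4.4,interpolation=2)
cv2.imwrite("pics/c7.png",np.vstack([a,b]))
E
```

```text
spin first tx -0.0018 ty -0.0015 tz 0.2835 spin 0.0002
shift first tx -0.0018 ty -0.0015 tz 0.2835 spin 0.0002
pos [ 0.662  -0.1724  0.2254] yaw 4.04 t 23.0
```

View pics/c7.png

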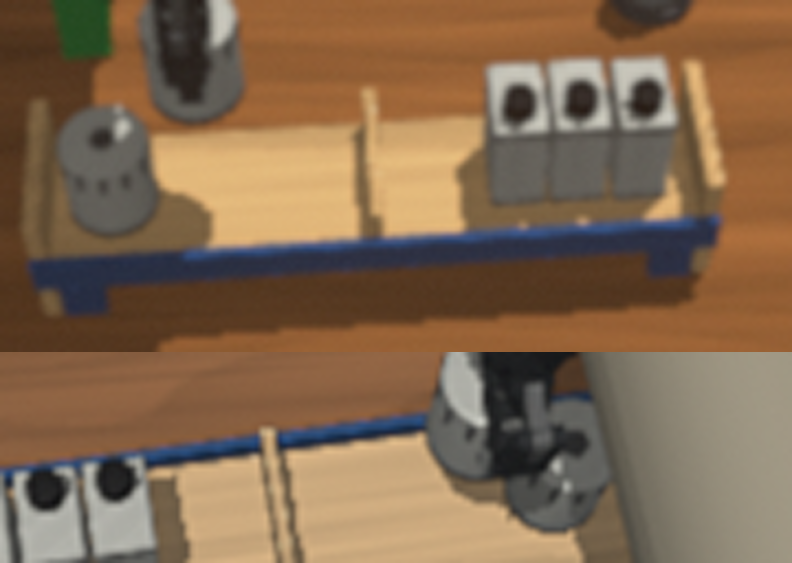

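The three tins stand evenly in the left bay with small gaps. The held filter is upright next to the shelf filter, whose top at (103,140) in the scene crop agrees with the earlier reading. I'll lower it.

Request:
arm_command(series="1 -0.002 -0.0015 0.05 0; 1 0 0 0.08 0; 1 0 0 0.08 0; 1 0 0 0.05 0; 1 0 0 0.02 0; 1 0 0 0.004 0; 1 0 0 0 0; 1 0 0 0 0; 1 0 0 0.003 0; 1 0 0 0.003 0")

```text
clock: 24.35
position: [0.6619, -0.1739, 0.1095]
ee_rot: [0.682, 0.731, 0.0, 0.0]
ft_force: [0.4, 0.5, -3.8]
grip_width: 0.716
grasp_force: 46.0
```

Request:
arm_command(series="1 0 0 0.002 0; 1 0 0 0.002 0; 1 0 0 0.0015 0; 1 0 0 0.0015 0; 1 0 0 0 0; 1 0 0 0 0; 1 0 0 0 0; 1 0 0 0 0; 1 0 0 0 0; 1 0 0 0 0")

```text
clock: 25.6
position: [0.6619, -0.1738, 0.1066]
ee_rot: [0.682, 0.731, 0.0, 0.0]
ft_force: [-1.5, 0.9, -1.4]
grip_width: 0.717
grasp_force: 46.1
```

Request:
arm_command(series="1 0 0 0.002 0; 1 0 0 0 0; 1 0 0 0 0; 0 0 0 0 0; 0 0 0 0 0; 0 0 0 0 0; 0 0 0 -0.04 0; 0 0 0 -0.1 0; 0 0 0 -0.1 0; 0 0 0 -0.04 0")

```text
clock: 26.85
position: [0.6629, -0.1737, 0.2216]
ee_rot: [0.682, 0.731, 0.001, 0.002]
ft_force: [0.7, -0.4, 0.4]
grip_width: 0.997
grasp_force: 0.0
```

```bash
python3 - <<'E'
from h import *
to(.3445,.315,.2,40)
E
```

```text
spin first tx 1.4475 ty 0.1755 tz 0.0540 spin -0.2001
shift first tx 1.2741 ty -0.7090 tz 0.0540 spin -0.2001
pos [ 0.6629 -0.1737  0.2216] yaw 3.99 t 26.85
```

Request:
arm_command(series="0 0.05 -0.028 0 0; 0 0.1 -0.056 0 0; 0 0.12 -0.067 0 0; 0 0.12 -0.067 0 0; 0 0.12 -0.067 0 0; 0 0.12 -0.067 0 0; 0 0.12 -0.067 0 0; 0 0.12 -0.067 0 0; 0 0.12 -0.067 0 0; 0 0.12 -0.067 0 0")

```text
clock: 28.1
position: [0.3823, 0.253, 0.2178]
ee_rot: [0.682, 0.731, -0.0, 0.001]
ft_force: [0.4, 0.3, 1.2]
grip_width: 1.003
grasp_force: 0.0
```

Request:
arm_command(series="0 0.1 -0.056 0 0; 0 0.064 -0.033 0.02 0; 0 0 0 0.02 0; 0 0 0 0.014 0; 0 0 0 0 0; 0 0 0 0 0; 0 0 0 0 0; 0 0 0 0 0; 0 0 0 0 0; 0 0 0 0 0")

```text
clock: 29.35
position: [0.3435, 0.3148, 0.1961]
ee_rot: [0.682, 0.731, 0.0, 0.0]
ft_force: [0.3, 0.2, -0.1]
grip_width: 0.999
grasp_force: 0.0
```

```bash
python3 - <<'E'
from h import *
import cv2
c=look("w8");to(.3445,.315,.0464,4)
g=cv2.cvtColor(c["pixels"],cv2.COLOR_RGB2GRAY)
print(cv2.HoughCircles(g,cv2.HOUGH_GRADIENT,1,30,param1=120,param2=20,minRadius=25,maxRadius=42))
d=pickle.load(open("c0.pkl","rb"))
print(proj(c,np.array([.3445,.315,.075])))
E
```

```text
spin first tx 0.0003 ty 0.0026 tz 0.3742 spin -0.0001
shift first tx 0.0003 ty 0.0026 tz 0.3742 spin -0.0001
pos [0.3435 0.3148 0.1961] yaw 3.99 t 29.4
[[[326.5 200.5  31.3]]]
[328.5590187  200.96073895]
```

View pics/w8.png

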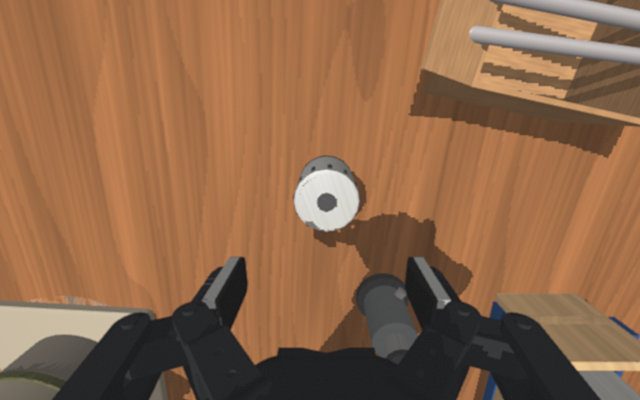

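The last filter's top is centred at (326,201), as predicted. The carton and the jack are well clear, so I'll grasp.

Request:
arm_command(series="0 0 0.001 0.06 0; 0 0 0 0.08 0; 0 0 0 0.08 0; 0 0 0 0.08 0; 0 0 0 0.05 0; 0 0 0 0.024 0; 0 0 0 0 0; 1 0 0 0 0; 1 0 0 0 0; 1 0 0 0 0")

```text
clock: 30.65
position: [0.3443, 0.3151, 0.0475]
ee_rot: [0.682, 0.731, 0.001, 0.0]
ft_force: [-1.7, -0.1, 5.8]
grip_width: 0.718
grasp_force: 42.4
```

Request:
arm_command(series="1 0 0 0 0; 1 0 0 0 0; 1 0 0 -0.05 0; 1 0 0 -0.12 0; 1 0 0 -0.14 0; 1 0 0 -0.12 0; 1 0 0 -0.06 0; 1 0 0 0 0; 1 0 0 0 0; 1 0 0 0 0")

```text
clock: 31.9
position: [0.3433, 0.3144, 0.2412]
ee_rot: [0.682, 0.731, -0.001, -0.0]
ft_force: [-0.4, -0.3, -3.3]
grip_width: 0.714
grasp_force: 45.6
```

```bash
python3 - <<'E'
from h import *
c=pickle.load(open("w8.pkl","rb"));print(atz(ray(c,326.5,200.5),.075).round(4))
to(.6568,-.1069,.2,4)
from workcell import viewer;import cv2
t=viewer.camera("top");pickle.dump(t,open("c8.pkl","wb"))
b=cv2.resize(t["pixels"][105:185,235:435,::-1],(0,0),fx=4,fy=4,interpolation=2);cv2.imwrite("pics/c8.png",b)
E
```

```text
[0.3426 0.3153 0.075 ]
spin first tx -1.1053 ty 0.7083 tz 0.1031 spin 0.0000
shift first tx -1.1054 ty 0.7082 tz 0.1031 spin 0.0000
pos [0.3433 0.3144 0.2412] yaw 4.01 t 31.9
```

View pics/c8.png

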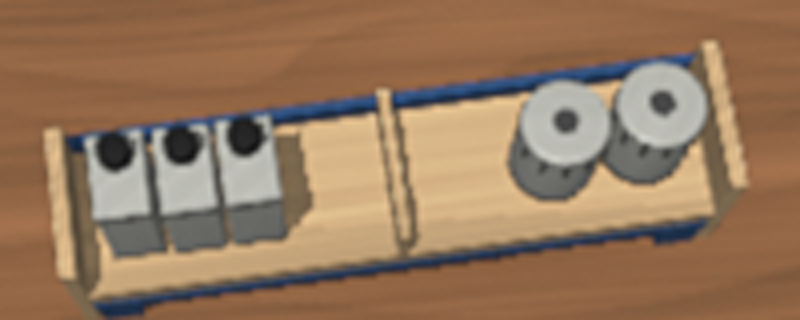

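I've now viewed 12 pictures, past the limit of 10, so I'll view no more and use numbers only. This one shows three evenly spaced tins, the shelf filter at (662,102), and the new filter at (566,121) with a gap of about 5 mm. I'll carry over the last filter.

Request:
arm_command(series="1 -0.05 0.032 0 0; 1 -0.09 0.058 0 0; 1 -0.11 0.07 0 0; 1 -0.12 0.077 0 0; 1 -0.12 0.077 0 0; 1 -0.12 0.077 0 0; 1 -0.12 0.077 0 0; 1 -0.12 0.077 0 0; 1 -0.11 0.07 0 0; 1 -0.09 0.058 0 0")

```text
clock: 33.2
position: [0.6424, -0.0876, 0.2406]
ee_rot: [0.683, 0.731, -0.001, -0.001]
ft_force: [0.5, 1.1, -3.2]
grip_width: 0.716
grasp_force: 45.6
```

Request:
arm_command(series="1 -0.0553 0.0352 0 0; 1 0 0 0 0; 1 0 0 0.02 0; 1 0 0 0.06 0; 1 0 0 0.02 0; 1 0 0 0 0; 1 0 0 0 0; 1 0 0 0 0; 1 0 0 0 0; 1 0 0 0 0")

```text
clock: 34.45
position: [0.6573, -0.1065, 0.2027]
ee_rot: [0.682, 0.731, 0.0, 0.0]
ft_force: [-1.1, -0.3, -4.0]
grip_width: 0.722
grasp_force: 45.7
```

```bash
python3 - <<'E'
from h import *
t=pickle.load(open("c8.pkl","rb"));f=lambda u,v,z:(atz(ray(t,u/4+235-.37,v/4+105-.37),z)*1e3).round(1)[:2]
print('SF',f(662,102,.135),'F',f(566,121,.135),'caps',f(245,137,.165),f(182,145,.165),f(116,151,.165))
to(.6568,-.1069,.112,4)
E
```

```text
SF [ 669.5 -240.3] F [ 660.8 -174. ] caps [653.5  41.4] [651.1  82.6] [650.3 125.6]
spin first tx -0.0009 ty -0.0013 tz 0.2268 spin -0.0001
shift first tx -0.0009 ty -0.0013 tz 0.2268 spin -0.0001
pos [ 0.6573 -0.1065  0.2027] yaw 3.99 t 34.45
```

Request:
arm_command(series="1 -0.001 -0.001 0.05 0; 1 0 0 0.08 0; 1 0 0 0.06 0; 1 0 0 0.025 0; 1 0 0 0.01 0; 1 0 0 0 0; 1 0 0 0.002 0; 1 0 0 0.002 0; 1 0 0 0.002 0; 1 0 0 0.002 0")

```text
clock: 35.7
position: [0.6569, -0.107, 0.1094]
ee_rot: [0.682, 0.731, -0.0, 0.0]
ft_force: [-1.1, -0.2, -2.6]
grip_width: 0.72
grasp_force: 45.7
```

Request:
arm_command(series="1 0 0 0.0015 0; 1 0 0 0.0015 0; 1 0 0 0.0015 0; 1 0 0 0 0; 1 0 0 0 0; 1 0 0 0 0; 1 0 0 0 0; 1 0 0 0 0; 1 0 0 0 0; 1 0 0 0 0")

```text
clock: 36.95
position: [0.6569, -0.107, 0.1077]
ee_rot: [0.682, 0.731, -0.0, 0.0]
ft_force: [-2.0, -0.2, 2.4]
grip_width: 0.711
grasp_force: 45.9
```

Contact made. I'll release, rise and back away clear.

Request:
arm_command(series="0 0 0 0 0; 0 0 0 0 0; 0 0 0 0 0; 0 0 0 -0.04 0; 0 0 0 -0.1 0; 0 0 0 -0.12 0; 0 0 0 -0.1 0; 0 0 -0.1 0 0; 0 0 -0.13 0 0; 0 0 -0.13 0 0")

```text
clock: 38.2
position: [0.5121, -0.1166, 0.2523]
ee_rot: [0.682, 0.731, 0.0, 0.0]
ft_force: [0.3, 0.4, 2.3]
grip_width: 0.999
grasp_force: 0.0
```

Request:
arm_command(series="0 0 -0.1 0 0; 0 0 0 0 0; 0 0 0 0 0; 0 0 0 0 0; 0 0 0 0 0; 0 0 0 0 0; 0 0 0 0 0; 0 0 0 0 0; 0 0 0 0 0; 0 0 0 0 0")

```text
clock: 39.45
position: [0.4733, -0.1197, 0.2515]
ee_rot: [0.682, 0.731, -0.0, 0.0]
ft_force: [-0.2, -0.1, 0.7]
grip_width: 1.001
grasp_force: 0.0
```

```bash
python3 - <<'E'
from h import *
from workcell import viewer,manip;import cv2
t=viewer.camera("top");d=pickle.load(open("c8.pkl","rb"));o=pickle.load(open("c0.pkl","rb"))["top"]
print(manip.get_obs()["position"])
g=cv2.cvtColor(t["pixels"],cv2.COLOR_RGB2GRAY)[105:185,235:435];g=cv2.resize(g,(0,0),fx=4,fy=4,interpolation=2)
cs=cv2.HoughCircles(g,cv2.HOUGH_GRADIENT,1,60,param1=100,param2=18,minRadius=40,maxRadius=50)
for c in cs[0]:print(c,(atz(ray(t,c[0]/4+234.63,c[1]/4+104.63),.135)*1e3).round(1)[:2])
# change since c8 in left bay; change since start around jack/carton/drum/green
df=lambda a,b,r:np.abs(a["pixels"][r].astype(int)-b["pixels"][r]).max(2)
print('tins',(df(t,d,np.s_[125:185,240:315])>60).sum())
for n,r in(("jack",np.s_[222:250,245:280]),("carton",np.s_[155:250,100:170]),("drum",np.s_[158:212,442:500]),("green",np.s_[192:226,408:436])):print(n,(df(t,o,r)>60).sum())
E
```

```text
[ 0.47329407 -0.11976846  0.25152068]
[467.5 136.5  43.8] [ 654.8 -106.7]
tins 0
jack 0
carton 0
drum 143
green 573
```

```bash
python3 - <<'E'
from h import *
from workcell import viewer,manip;import cv2
s=viewer.camera("scene");o=pickle.load(open("c0.pkl","rb"))["scene"]
for c in(o,s):
    p=c["pixels"].astype(int);m=(p[...,1]>p[...,0]*1.5)&(p[...,1]>p[...,2]*1.3);m[:150]=0;m[:,:210]=0;m[220:]=0;m[:,260:]=0;y,x=np.nonzero(m);print(len(x),x.mean(),y.mean(),x.min(),x.max(),y.min(),y.max())
print((np.abs(s["pixels"].astype(int)-o["pixels"]).max(2)[180:232,155:212]>60).sum())
g=cv2.resize(cv2.cvtColor(s["pixels"],cv2.COLOR_RGB2GRAY)[195:265,215:330],(0,0),fx=4,fy=4,interpolation=2)
print(cv2.HoughCircles(g,cv2.HOUGH_GRADIENT,1,60,param1=100,param2=18,minRadius=34,maxRadius=50))
for X in((.6698,-.2401,.135),(.6619,-.1738,.135),(.656,-.1068,.135)):print((proj(s,np.array(X))-[215,195])*4)
print(manip.hand_in())
E
```

```text
277 232.69314079422384 188.24548736462094 226 239 174 202
266 232.8796992481203 188.85714285714286 227 239 174 202
0
[[[ 94.5 118.5  44.9]
  [273.5 100.5  41.3]
  [182.5  85.5  44.9]]]
[ 90.32920888 102.75266728]
[180.40082177  93.55184872]
[270.49223481  86.55903058]
the job is handed in; nothing more can be done
None
```

The job is handed in: both loose tins stand beside the shelf tin and both filters beside the shelf filter, with gaps of about 3–5 mm, everything else unmoved in the before/after images, done at about 40 s; I viewed 12 pictures, two over the limit of 10.

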